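# Clamp a wood slice in the craft jig

## Robot

A 6-joint arm with a two-finger parallel gripper is mounted at the origin on the work surface. World frame = base frame: x ahead of the robot, y to its left, z up, the work surface at z = 0. Lengths are in mm, angles in rad, forces in N, time in s.
With the tool pointing down it reaches from about 350 to 975 mm from the base axis. Payload 4.9 kg.
Tool frame: the origin (TCP) lies at the very end of the fingers, on their centre line; the grasp point (between the pads) lies 19 mm behind it; z points along the fingers, x is the direction in which the jaws open and shut, and the axes are right-handed (so a half turn about z gives the same grasp; the last joint's range is limited). The gripper opens to 85 mm and grips with 20 to 120 N. Pads are 22 mm wide; open, the fingers measure 114 mm over their backs; the gripper's body (76 mm by 85 mm) begins 54 mm behind the grasp point. The pads swing forward as they close: fully open they stand 13 mm farther back than shut.
Start: joints at [-0.119, 0.053, 1.613, -0, 1.476, -0.119], TCP at [624.981, 0.003, 231.304] pointing down, gripper open.
Joint ranges: [-3.01, 3.01], [-1.01, 2.22], [0.06, 2.58], [-1.02, 4.17], [0.09, 2.62], [-3.14, 3.14]. Speed limits (rad/s): [2.57, 2.57, 3.14, 3.14, 3.14, 3.14].

## Interface

Orientations are given as a rotation vector (axis times angle).
In Python, from bench import robot gives the robot as it stands. The module is installed in compiled form; this text tells all that it offers. Calls block until the motion is done:
- robot.movep(position, orientation): joint-space move of the TCP to a pose.
- robot.movel(position, ori=None, max_speed=150, until_force=None): straight line of the TCP; ori=None keeps the orientation; max_speed is the mean speed in mm/s. With until_force (N) it stops when the force on the tool has changed by that much, and returns True; else False.
- robot.set_joints(angles): joint-space move.
- robot.move_gripper(opening, force=None): opening from 0.0 (shut) to 1.0 (fully open); force is the grip in N (None keeps the last); returns when the fingers have stopped.
- robot.dwell(seconds).
- robot.solve_ik(position, orientation): joint angles nearest the present ones, or None.
- robot.read_state(): the state.
- robot.get_image(name): name is "scene" or "side" or "wrist"; returns the picture (384x512x3 uint8, red, green, blue); there is no depth.
- robot.camera_params(name): a dict with "fx", "fy", "cx", "cy" (pixels), "k1" (the pictures are not rectified: a ray, as slopes to the right and down, at radius r is drawn at 1 + k1 r^2 times it, then the intrinsics apply), "world_to_cam" (4x4, takes a point from world to camera coordinates). Camera axes: x right, y down, z forward; pixel columns grow to the right and rows downward; lengths in mm; the calibration is good to about 2 mm. A picture is of the moment at which its call begins: read the wrist's pose just before it. camera_params takes no time and is no camera call; for the wrist camera it gives the pose at the moment of the call.
A pose or a line that the arm cannot do raises robot.IKError and nothing moves.
- robot.hand_in(): hands the job in, once; it reports no verdict.
Trained networks look in the newest picture that a camera, given by its name, has taken for a name from the list of things; names that differ only in an ending like _2 or _b are one class to them, and where a whole thing is asked for, a point or a joint stands for the part that bears it (a point fixed in the world has none). Each returns a list of dicts, best first, with "p" (0 to 1); they miss things now and then, are a little off and sometimes report something else, mostly with a low value. They report only what shows in the picture. A call takes as long as a camera call. They do not tell look-alikes from the thing itself.
- robot.regions_of(camera, name): "mask" (384x512 bool, what is visible of it) and "at" ([row, column] in pixels, amid what is visible of it).
- robot.pinpoint(camera, name): "at" ([row, column] in pixels: a listed point, or the origin of a listed thing).
The state is a dict: "t": time; "joints": joint angles; "dq": joint speeds; "tau": joint torques, N m; "tcp_pos": TCP position; "orientation": TCP orientation; "force": force on the tool from outside, world axes, zero at the start; "ft_torque": the same for the moment, N m; "width": opening from 0.0 (shut) to 1.0 (fully open).
Only numpy, scipy, OpenCV 4.12 (cv2) and the standard library are available. Lean on these libraries where they do the work, as an engineer would, in place of code of your own. Each camera call takes 0.05 s, during which the arm holds its last target. There are 200 camera calls.

## Task

Clamp the small thick wood slice from the tray flat in the V of the jig, ready for drilling: loosen the clamp knob, draw the carriage back to make room, lay the slice in, then press the sprung jaw face against it until the face is pushed about half way in with the slice home in the V, and tighten the knob so that it stays so. Leave the other things where they are.

Things in the scene. Friction and masses are not known exactly. Their poses are not given: they have to be found in the camera images.
- jig: Fixed plywood clamping jig, bed 150 (x) x 310 (y) x 18 mm; origin at the centre of its underside, z up. At its -y end two wooden bars, 16 mm high above the bed, form a V of 90 degrees (arms 42 mm long inside) open towards +y. An aluminium carriage slides along the jig's y axis on its centre line x = 0; the track is flush, so the bed is flat.
- seat (a point): Point on the bed top (18 mm above the jig's underside) where the centre of the small slice's underside comes to lie when the slice is home in the V: jig x = 0, y = -100 mm. Same axes as the jig.
- slice: The small thick wood slice: a loose disc with bark rim, 60 mm diameter, 24 mm thick, 50 to 100 g; origin at the centre of its underside, z up. It starts lying flat on the floor of the tray among the other things.
- carriage (a joint): Travel of the carriage along the jig's +y, in m: 0 nearest the V, 0.13 at the far end; its centre lies at jig y = -0.070 + value. Starts at 0.005 to 0.025, locked, leaving too little room for the slice. With the slice home in the V the relaxed jaw face just touches it at about 0.043.
- jaw_face (a joint): How far the sprung jaw face (wooden plate 62 wide, 6 thick, 20 mm high, top 22 mm above the bed, in front of the carriage on two pins) is pushed in towards the carriage, in m: 0 relaxed (12 mm gap behind it), 0.010 fully in. Spring 1 N per mm; it pushes a loose carriage back.
- clamp_knob (a joint): Angle of the clamp knob on the carriage, rad, growing clockwise seen from above = tightening. 0 fully loose; begins to bite at 0.8 (below that the carriage is free), firmly tight from 1.5, end stop at 1.9. Starts tight, at 1.6 to 1.8. Resisting torque 0.15 N m, rising to about 0.25 N m when tight; it stays where it is left.
- knob_grip (a point): Grip point of the clamp knob, on its axis, 74.5 mm above the jig's underside, 10 mm under the knob's top. The black knob has a grip bar 44 mm long, 14 mm thick, 30 mm high standing on a 42 mm disc; x along the bar, y across it, z up; turns with the knob. At knob angle 0.6 the bar lies across the slide, along the jig's x axis.
- tray: Fixed white tray, 260 x 280 mm, floor 5 mm thick, rim 16 mm high; origin at the centre of its underside.
- big_slice: Larger, thinner wood slice, 86 mm diameter, 12 mm thick, loose in the tray; not to be used. Origin at the centre of its underside.
- house: Small white wooden house, 50 wide, 18 deep, about 57 mm high, standing loose in the tray; origin at the centre of its underside.
- tin_a: Tea-light tin, 38 mm diameter, 14 mm high, loose in the tray; origin at the centre of its underside.
- v_corner (a point): Corner of the V on the bed top: jig x = 0, y = -142.5 mm, 18 mm above the jig's underside. Same axes as the jig. The V's arms and the jaw face are waxed and slick, so pressing centres the slice in the V.
- carriage_mid (a point): On the bed top under the carriage's centre (the knob axis), axes as the jig's, moves with it. Aluminium block 62 (x) x 50 (y) mm, top 23.5 mm above the bed. The front of the relaxed jaw face lies 43 mm from here towards the V. Slides with about 1 N when loose; shifting it when tight takes about 50 N. As the clamp bites it may shift up to 1.2 mm into the nearest notch of its track.
Things that resemble listed ones, but are neither listed nor needed, are in the scene too. What is shaped like the slice but pink or yellow is not meant.

How it is judged (in metres and radians):
On the way, in this order (a step that is already met when the one before it is completed fails the run):
1. the clamp is loosened and the carriage drawn back far enough for the slice to fit in (value of joint clamp_knob below 1.2 rad and value of joint carriage above 0.042 m), for 0.1 s.
2. the small slice lies flat on the jig's bed between the V and the jaw face (horizontal distance between slice and seat below 0.08 m and z of slice in the frame of seat below 0.004 m and angle between slice's own z axis and vertical below 0.1 rad), for 0.2 s.
At the end, for the whole second after the job is handed in: The small slice lies flat on the bed, its centre within 4 mm of its place home in the V; the sprung jaw face presses on it, pushed in by 2.5 to 8 mm of its 10 mm; the clamp knob is tight (beyond 1.4 rad); everything is at rest (horizontal distance between slice and seat below 0.004 m and z of slice in the frame of seat below 0.004 m and angle between slice's own z axis and vertical below 0.08 rad and value of joint jaw_face between 0.0025 and 0.008 m and value of joint clamp_knob above 1.4 rad and linear speed of slice below 0.01 m/s); the robot touches nothing.
It fails at once if the large slice, the house or the tin in the tray is moved by more than 30 mm (distance of any of big_slice, house, tin_a from where it was at the start of the episode above 0.03 m).
It also fails if it takes over 67 s, if anything falls off the work surface, if the arm or the gripper's body presses on something with over 40 N, if the wrist force passes 120 N, or if a joint passes its speed limit or range.

## Working session

There is one attempt and no reset: what is moved stays moved. The work goes in short steps, each a Python script; the robot and the scene stay as the last script left them, time stands still between calls to the robot, and variables do not carry over. Pictures are saved under pics/ and viewed, about 8 in all and at most 12, crops included, and the job is handed in when it is done.

```bash
mkdir -p pics
cat > h.py <<'E'
import numpy as np, cv2
from scipy.spatial.transform import Rotation as R
from bench import robot
def ray(cp, at):
    xd=(at[1]-cp['cx'])/cp['fx']; yd=(at[0]-cp['cy'])/cp['fy']
    u=np.array([xd,yd]); s=u.copy()
    for _ in range(30): s=u/(1+cp['k1']*(s@s))
    T=np.array(cp['world_to_cam']); Rm=T[:3,:3]; o=-Rm.T@T[:3,3]
    d=Rm.T@np.array([s[0],s[1],1]); return o,d/np.linalg.norm(d)
def onz(cp,at,z):
    o,d=ray(cp,at); return o+d*(z-o[2])/d[2]
def tri(rays):
    A=0;b=0
    for o,d in rays:
        P=np.eye(3)-np.outer(d,d); A=A+P; b=b+P@o
    X=np.linalg.solve(A,b); return X,[np.linalg.norm((np.eye(3)-np.outer(d,d))@(X-o)) for o,d in rays]
def proj(cp,X):
    T=np.array(cp['world_to_cam']); c=T[:3,:3]@X+T[:3,3]; s=c[:2]/c[2]; s=s*(1+cp['k1']*(s@s))
    return [s[1]*cp['fy']+cp['cy'],s[0]*cp['fx']+cp['cx']]
def down(yaw): # tool z down, tool x at world angle yaw
    return (R.from_euler('z',yaw)*R.from_euler('x',np.pi)).as_rotvec()
def save(name,img): cv2.imwrite('pics/'+name,img[:,:,::-1])
E
python3 - <<'E'
from h import *
np.set_printoptions(precision=1,suppress=True)
s=robot.read_state(); print(s['t'],s['orientation'])
ims=[]
for c in ['scene','side']:
    ims.append(robot.get_image(c)); cp=robot.camera_params(c)
    T=np.array(cp['world_to_cam']); print(c,cp['fx'],cp['k1'],-T[:3,:3].T@T[:3,3])
    for n in ['slice','big_slice','house','tin_a','jig','tray','seat','v_corner','carriage_mid','knob_grip']:
        print(c,n,[(round(r['p'],2),np.round(r['at'],1).tolist(),onz(cp,r['at'],{'seat':18,'v_corner':18,'carriage_mid':18,'knob_grip':74.5,'jig':0,'tray':0}.get(n,5))[:2]) for r in robot.pinpoint(c,n)[:4]])
save('a.png',cv2.resize(np.vstack(ims),(600,900))[:,:] if 0 else np.hstack([cv2.resize(i,(400,300)) for i in ims]))
save('scene.png',cv2.resize(ims[0],(800,600)));save('side.png',cv2.resize(ims[1],(800,600)))
print(robot.read_state()['t'])
E
```

```text
0.0 [-3.1 -0.   0. ]
scene 469.6316939700288 -0.08782945293944207 [937.2 402.1 897.1]
scene slice [(0.96, [276.3, 303.5], array([591.3, 252.6])), (0.92, [243.9, 244.2], array([615.6, 114.4])), (0.85, [206.8, 267.2], array([514.7,  93. ]))]
scene big_slice [(0.78, [237.0, 339.1], array([471.2, 255.8]))]
scene house []
scene tin_a [(0.75, [113.8, 148.4], array([ 503.6, -306.2]))]
scene jig [(0.73, [144.9, 175.5], array([ 525.3, -186. ]))]
scene tray [(0.95, [275.1, 351.8], array([522.7, 325.1]))]
scene seat [(0.91, [126.9, 141.2], array([ 550. , -277.6])), (0.24, [277.7, 305.5], array([596.1, 259.6])), (0.23, [144.7, 174.9], array([ 534.1, -175.7]))]
scene v_corner [(0.73, [117.6, 125.3], array([ 556. , -330.3]))]
scene carriage_mid [(0.87, [133.4, 154.8], array([ 542. , -237.3]))]
scene knob_grip [(0.79, [112.9, 152.6], array([ 529. , -245.7])), (0.21, [319.1, 351.7], array([626.5, 379.4])), (0.2, [124.2, 138.7], array([ 573.3, -244.4]))]
side 388.8829074437984 0.043594600294752484 [264.6 546.1 719.1]
side slice [(0.95, [271.6, 191.2], array([588.5, 256.2])), (0.87, [220.7, 215.6], array([614. , 121.1])), (0.77, [230.1, 264.0], array([503.1,  93.4])), (0.65, [136.8, 309.6], array([ 537.2, -246. ]))]
side big_slice [(0.91, [294.4, 246.4], array([462.1, 247.7]))]
side house [(0.77, [361.2, 212.1], array([454. , 386.1]))]
side tin_a [(0.82, [319.1, 147.6], array([604. , 378.2]))]
side jig [(0.92, [148.5, 304.7], array([ 531.9, -201.3]))]
side tray [(0.58, [311.9, 199.1], array([527. , 319.8]))]
side seat [(0.57, [123.9, 312.0], array([ 547.9, -285.2]))]
side v_corner [(0.97, [115.7, 316.5], array([ 550.8, -325. ]))]
side carriage_mid [(0.86, [132.6, 311.2], array([ 535.2, -249.7]))]
side knob_grip [(0.69, [119.3, 311.0], array([ 534.7, -234.4]))]
1.1
```

View pics/scene.png

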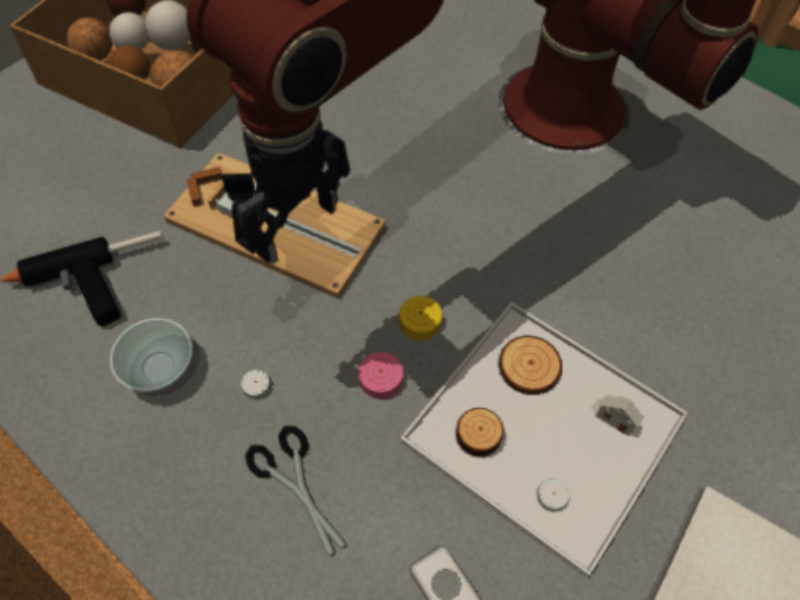

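View pics/side.png

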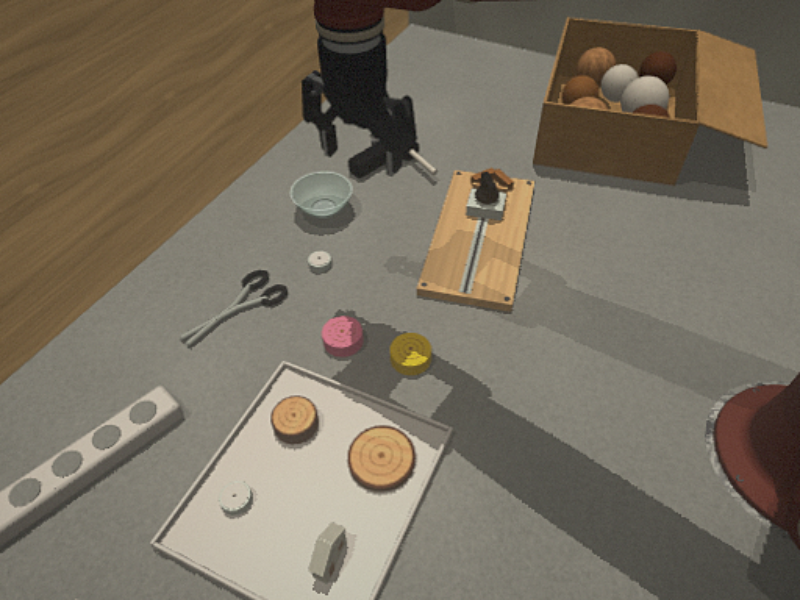

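Scene and side both show the natural-brown small slice in the tray at scene(800px) (480,430) and side (295,418). It is brown, inside the tray and smaller than big_slice (scene (530,363)). The pink and yellow discs (scene (381,374) and (421,316)) lie outside the tray and are excluded. Next I measure the jig with the wrist camera from two places.

```bash
cat > look.py <<'E'
from h import *
def look(places, names, o):
    "TCP places -> triangulated best candidates"
    res={n:[] for n in names}; ims=[]
    for p in places:
        robot.movep(p,o); robot.dwell(0.15)
        cp=robot.camera_params('wrist'); im=robot.get_image('wrist'); ims.append((im,cp))
        for n in names:
            for r in robot.pinpoint('wrist',n)[:1]: res[n].append((r['p'],r['at'],cp))
    out={}
    for n,l in res.items():
        if len(l)>1:
            X,e=tri([ray(c,a) for _,a,c in l]); out[n]=X
            print(n,X.round(1),'res',np.round(e,1),[(round(p,2),np.round(a).tolist()) for p,a,_ in l])
        else: print(n,'seen',len(l))
    return out,ims
E
python3 - <<'E'
from look import *
cp=robot.camera_params('wrist'); T=np.array(cp['world_to_cam']); print(cp['fx'],(-T[:3,:3].T@T[:3,3]).round(),T[:3,:3].round(2).tolist())
o=down(0.0)
try:
  out,ims=look([[500,-200,300],[560,-200,300],[530,-260,300]],['seat','v_corner','carriage_mid','knob_grip','jig'],robot.read_state()['orientation'])
  j=out['jig'];
  for n in ['seat','v_corner','carriage_mid','knob_grip']:
    d=out[n]-j; print(n,np.linalg.norm(d[:2]).round(1),'yaw of jig y',np.degrees(np.arctan2(d[0],-d[1])).round(1))
  save('w1.png',np.hstack([cv2.resize(ims[0][0],(400,300)),cv2.resize(ims[2][0],(400,300))]))
finally: print(robot.read_state()['t'])
E
```

```text
272.67918299751625 [625.  84. 373.] [[1.0, -0.0, -0.0], [-0.0, -0.95, 0.32], [-0.0, -0.32, -0.95]]
seat [ 544.6 -288.8   13.1] res [1.  1.7 1.1] [(0.66, [207.0, 280.0]), (0.66, [206.0, 246.0]), (0.74, [171.0, 263.0])]
v_corner [ 554.  -335.6    6.2] res [4.2 6.  2.2] [(0.66, [228.0, 284.0]), (0.67, [232.0, 253.0]), (0.6, [197.0, 267.0])]
carriage_mid [ 534.4 -247.9   25.5] res [0.3 0.3] [(0.68, [186.0, 276.0]), (0.74, [148.0, 257.0])]
knob_grip [ 533.8 -245.2   65.1] res [2.7 1.6 1.5] [(0.63, [194.0, 276.0]), (0.98, [191.0, 238.0]), (0.63, [150.0, 257.0])]
jig [ 518.4 -186.7    2.1] res [0.7 1.6 1.2] [(0.68, [145.0, 265.0]), (0.91, [145.0, 230.0]), (0.97, [105.0, 246.0])]
seat 105.4 yaw of jig y 14.4
v_corner 153.1 yaw of jig y 13.4
carriage_mid 63.3 yaw of jig y 14.6
knob_grip 60.5 yaw of jig y 14.7
4.1417
```

View pics/w1.png

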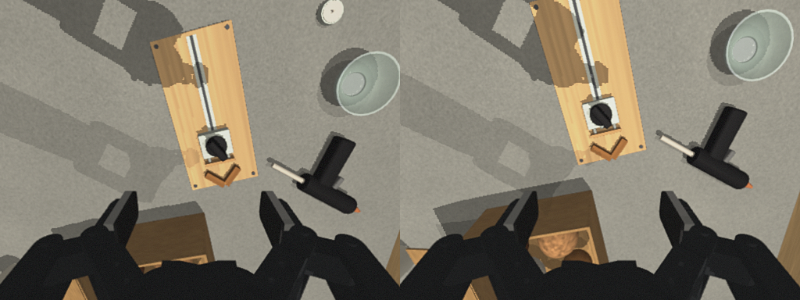

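The wrist views show the jig whole: V at (222,175) and knob at (215,147) in the left tile. The jig's y axis is turned about 14° ccw from world y. Now a closer view of the knob and a board-outline fit.

Run:
```python
from look import *
o=robot.read_state()['orientation']
def rect():
    cp=robot.camera_params('wrist'); robot.get_image('wrist'); r=robot.regions_of('wrist','jig')
    if not r: return
    m=r[0]['mask'].astype(np.uint8); c=max(cv2.findContours(m,cv2.RETR_EXTERNAL,cv2.CHAIN_APPROX_NONE)[0],key=len)[:,0]
    P=np.array([onz(cp,(y,x),18)[:2] for x,y in c],np.float32)
    print('jig rect',cv2.minAreaRect(P),r[0]['p'], 'rows',c[:,1].min(),c[:,1].max())
robot.movep([560,-165,320],o); robot.dwell(.1); rect()
robot.movep([500,-165,320],o); robot.dwell(.1); rect()
out,ims=look([[515,-200,200],[555,-200,200],[535,-165,200]],['seat','carriage_mid','knob_grip','v_corner'],o)
for i,(im,cp) in enumerate(ims):
    rs=robot.regions_of('wrist','knob_grip') if i==2 else []
    for r in rs[:1]: print(r['p'],r['at'],r['mask'].sum())
tiles=[]
for im,cp in ims[:2]:
    a=proj(cp,out['knob_grip']); y,x=int(a[0]),int(a[1]); y=min(max(y,60),323);x=min(max(x,80),431)
    print('crop origin',x-80,y-60); tiles.append(cv2.resize(im[y-60:y+60,x-65:x+65],(400,369)))
save('w2.png',np.hstack(tiles)); print(robot.read_state()['t'])
```

```text
jig rect ((522.13720703125, -191.8826904296875), (151.63722229003906, 316.9275207519531), 14.28561782836914) 0.61 rows 55 252
jig rect ((521.8346557617188, -192.71173095703125), (151.14662170410156, 316.8103332519531), 13.631736755371094) 0.67 rows 55 252
seat [ 543.8 -276.3   33.6] res [1.6 0.4 1.3] [(0.9, [230.0, 274.0]), (0.6, [232.0, 246.0]), (0.7, [257.0, 262.0])]
carriage_mid [ 532.7 -242.7   21.8] res [2.5 4.4 1.9] [(0.6, [200.0, 267.0]), (0.96, [208.0, 237.0]), (0.8, [227.0, 252.0])]
knob_grip [ 535.4 -243.1   73.9] res [2.8 2.8 1.4] [(0.86, [222.0, 270.0]), (0.65, [220.0, 237.0]), (0.94, [250.0, 256.0])]
v_corner [ 554.4 -325.7   23. ] res [1.2 1.4 1.7] [(0.7, [259.0, 282.0]), (0.61, [263.0, 255.0]), (0.93, [282.0, 267.0])]
0.98 [242.7, 256.2] 1081
crop origin 191 160
crop origin 156 162
7.7667
```

View pics/w2.png

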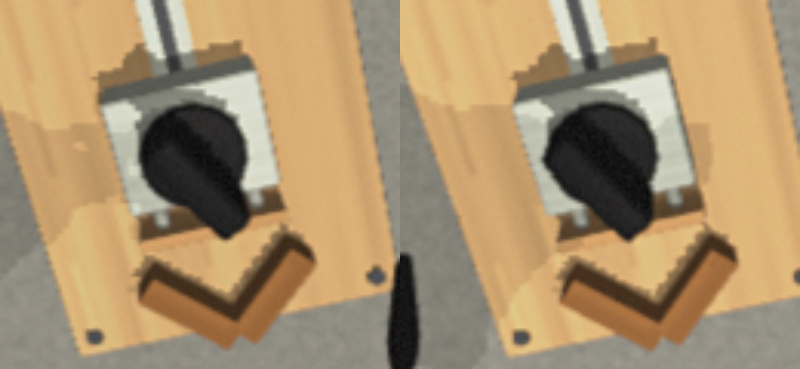

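The close view shows the bar lying about 50° down-right in front of the V, with the jaw face close to the V bars. The measurements agree within about 3 mm: jig centre (521,-189), yaw 14°, knob (535,-243). I loosen the knob and draw the carriage back.

```bash
cat >> h.py <<'E'
YAW=np.radians(14.0); JC=np.array([521.,-189.])
JX=np.array([np.cos(YAW),np.sin(YAW)]); JY=np.array([-np.sin(YAW),np.cos(YAW)])
def J(x,y,z): return np.r_[JC+x*JX+y*JY,z].tolist()
def inJ(p): d=np.array(p[:2])-JC; return np.array([d@JX,d@JY])
def st(tag):
    s=robot.read_state(); f=np.array(s['force']); print(tag,'t%.1f'%s['t'],'tcp',np.round(s['tcp_pos'],1),'jig',inJ(s['tcp_pos']).round(1),'F',f.round(1),'T',np.round(s['ft_torque'],2),'w%.3f'%s['width'],'j6 %.2f'%s['joints'][5]); return s
E
python3 - <<'E'
from h import *
k=[535,-243]
for y0 in (41,-139):
    print(y0,[robot.solve_ik([*k,z],down(np.radians(y0+d))) is not None and robot.solve_ik([*k,z],down(np.radians(y0+d)))[5] for z in (130,60) for d in (0,69)])
y0=np.radians(41)
robot.move_gripper(0.6); robot.movep([*k,130],down(y0)); robot.movel([*k,60]); st('above')
robot.move_gripper(0.0,60); s=st('gripped')
for a in np.linspace(0,1.2,7)[1:]:
    robot.movel([*k,60],down(y0+a)); s=st('a%.1f'%a)
p=np.array(k)+JY*85
robot.movel([*p,60],max_speed=80); st('drawn')
save('w3.png',np.hstack([cv2.resize(robot.get_image(c),(400,300)) for c in ('side','wrist')]))
E
```

```text
41 [np.float64(-1.2685451564591892), np.float64(-2.4728223403352763), np.float64(-1.2685451564591892), np.float64(-2.4728223403352763)]
-139 [np.float64(1.873047497130604), np.float64(0.6687703132545164), np.float64(1.873047497130604), np.float64(0.6687703132545164)]
above t9.6 tcp [ 535.6 -243.1   60.8] jig [  1.1 -56. ] F [1.1 0.2 0.7] T [-0.02  0.03  0.02] w0.597 j6 -1.27
gripped t10.1 tcp [ 535.5 -243.8   61.6] jig [  0.8 -56.7] F [-3.3 -1.   6.1] T [-0.07  0.48  0.12] w0.151 j6 -1.27
a0.2 t10.4 tcp [ 535.7 -243.5   61.6] jig [  1.1 -56.5] F [-2.2 -0.1  6.4] T [0.1  0.34 0.14] w0.148 j6 -1.47
a0.4 t10.8 tcp [ 535.9 -243.2   61.6] jig [  1.4 -56.2] F [-1.3  1.6  5.4] T [0.26 0.15 0.1 ] w0.151 j6 -1.67
a0.6 t11.1 tcp [ 536.1 -243.2   61.6] jig [  1.6 -56.3] F [-0.3  1.7  6.2] T [0.27 0.08 0.17] w0.148 j6 -1.87
a0.8 t11.5 tcp [ 536.3 -243.3   61.6] jig [  1.7 -56.4] F [1.2 1.1 5. ] T [ 0.26 -0.02  0.1 ] w0.148 j6 -2.07
a1.0 t11.8 tcp [ 536.3 -243.4   61.6] jig [  1.7 -56.5] F [0.8 1.7 5.8] T [ 0.19 -0.1   0.15] w0.151 j6 -2.27
a1.2 t12.2 tcp [ 536.3 -243.4   61.6] jig [  1.7 -56.5] F [1.1 0.7 5.2] T [ 0.19 -0.1   0.15] w0.149 j6 -2.47
drawn t13.4 tcp [ 515.8 -160.4   61.6] jig [ 1.9 29. ] F [0.8 0.9 7. ] T [ 0.18 -0.22  0.08] w0.150 j6 -2.35
```

View pics/w3.png

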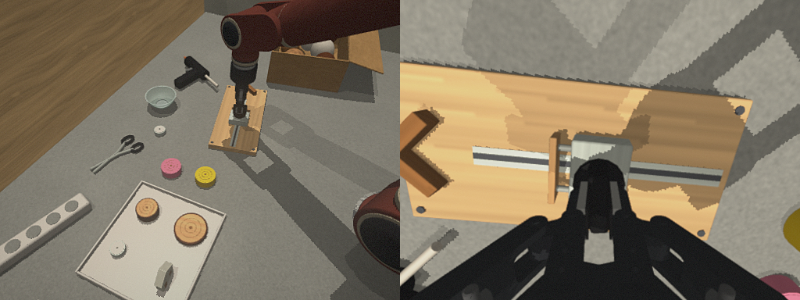

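The carriage is drawn back to about 0.099 (wrist view: jaw face at (555,165), V at (430,150), a wide gap between them). Next I release the knob and measure the slice from two wrist positions.

```bash
sed -i 's/JC=np.array(\[521.,-189.\])/JC=np.array([522.5,-188.6])/' h.py
python3 - <<'E'
from look import *
robot.move_gripper(0.6); s=st('rel'); robot.movel([515.8,-160.4,160],max_speed=200)
cp=robot.camera_params('scene')
C=[onz(cp,(r*.64,c*.64),16)[:2] for c,r in ((512,307),(685,412),(588,570),(404,438))]; print('tray corners',np.round(C).tolist())
cs=robot.camera_params('side')
X,e=tri([ray(cp,(276.3,303.5)),ray(cs,(271.6,191.2))]); print('fixed cams slice',X.round(1),np.round(e,1))
o=down(0.0)
out,ims=look([[575,215,190],[615,215,190],[595,185,190]],['slice'],o)
rs=robot.pinpoint('wrist','slice'); print([(r['p'],r['at'],onz(ims[2][1],r['at'],5).round(1)) for r in rs])
st('end')
save('w4.png',cv2.resize(ims[0][0],(640,480)))
E
```

```text
rel t13.9 tcp [ 514.  -160.3   59.4] jig [-1.4 29.5] F [-0.1 -0.4  0.2] T [-0.01  0.08 -0.02] w0.604 j6 -2.36
tray corners [[412.0, 181.0], [392.0, 449.0], [645.0, 461.0], [661.0, 192.0]]
fixed cams slice [590.2 253.2   0.9] [1.3 1.3]
slice [590.3 262.8 267.1] res [8.6 5.6 5.7] [(0.97, [240.0, 280.0]), (0.96, [253.0, 181.0]), (0.84, [108.0, 252.0])]
[(0.84, [107.7, 252.5], array([593. , 258.4,   5. ])), (0.82, [221.9, 266.3], array([610.9, 114.6,   5. ])), (0.68, [232.2, 190.5], array([510.1,  99.6,   5. ]))]
end t18.1 tcp [595.2 185.5 190.1] jig [161.  345.4] F [ 0.  -0.1  0.7] T [ 0.    0.04 -0.02] w0.604 j6 0.18
```

View pics/w4.png

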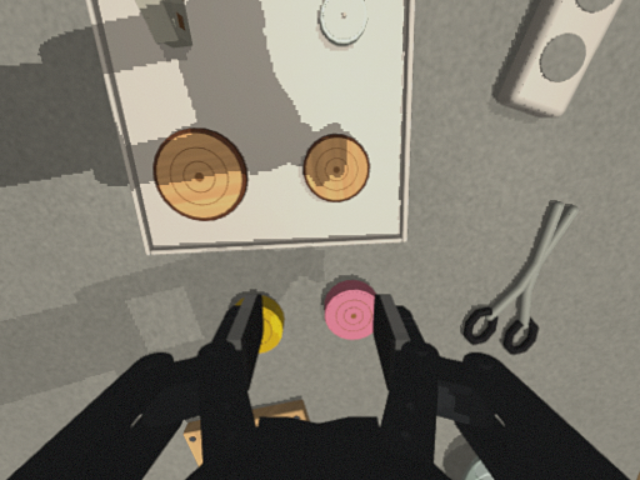

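The tray slice is the brown disc at (336,168) in this view. The pinpoint mixed in the yellow and pink discs at the bottom, hence the bad residual. I re-associate candidates by nearness to (591,255) and grasp if the height comes out right.

Run:
```python
from look import *
rays=[];rt=[]
for p in ([570,225,190],[615,225,190],[592,200,190]):
    robot.movep(p,down(0.0)); robot.dwell(.15)
    cp=robot.camera_params('wrist'); robot.get_image('wrist')
    f=lambda l:min(l,key=lambda r:np.hypot(*(onz(cp,r['at'],5)[:2]-[591,255])))
    a=f(robot.pinpoint('wrist','slice'))
    print(a['p'],np.round(a['at']),onz(cp,a['at'],5).round(1)); rays.append(ray(cp,a['at']))
    rs=[r for r in robot.regions_of('wrist','slice')]
    if rs:
        r=min(rs,key=lambda r:np.hypot(*(onz(cp,r['at'],29)[:2]-[591,255]))); rt.append(ray(cp,r['at'])); print('reg',onz(cp,r['at'],25).round(1))
X,e=tri(rays); print('slice',X.round(1),np.round(e,1))
if len(rt)>1: Y,e2=tri(rt); print('mid',Y.round(1),np.round(e2,1))
ok=max(e)<4 and abs(X[2]-5)<10
if ok:
    q=np.mean([r[0]+r[1]*(5-r[0][2])/r[1][2] for r in rays],axis=0)[:2]; print('q',q.round(1))
    o=down(YAW); robot.move_gripper(1.0)
    robot.movep([*q,110],o); print('until',robot.movel([*q,10],max_speed=100,until_force=6)); st('low')
    robot.move_gripper(0.0,40); st('grip')
    robot.movel([*q,120]); st('lift')
    save('w5.png',np.hstack([cv2.resize(robot.get_image(c),(400,300)) for c in ('side','wrist')]))
```

```text
0.9 [142. 271.] [590.  258.6   5. ]
reg [592.2 256.6  25. ]
0.59 [142. 233.] [588.7 259.2   5. ]
reg [588.9 258.6  25. ]
0.72 [122. 250.] [586.5 256.9   5. ]
reg [589.2 261.9  25. ]
slice [588.4 258.3   5.9] [1.6 1.1 2.3]
mid [590.3 263.1  55. ] [1.4 1.2 1.3]
q [588.4 258.2]
until False
low t22.0 tcp [589.2 258.5  11. ] jig [172.9 417.7] F [ 1.  -0.4  0.4] T [-0.03  0.02  0.05] w0.999 j6 0.05
grip t22.3 tcp [589.5 258.6  11.5] jig [173.2 417.7] F [ 0.  -0.6  4.8] T [-0.02  0.04 -0.06] w0.680 j6 0.05
lift t23.2 tcp [587.4 257.9 118.4] jig [171.  417.6] F [-0.4 -0.3 -0.8] T [ 0.05  0.04 -0.01] w0.678 j6 0.05
```

View pics/w5.png

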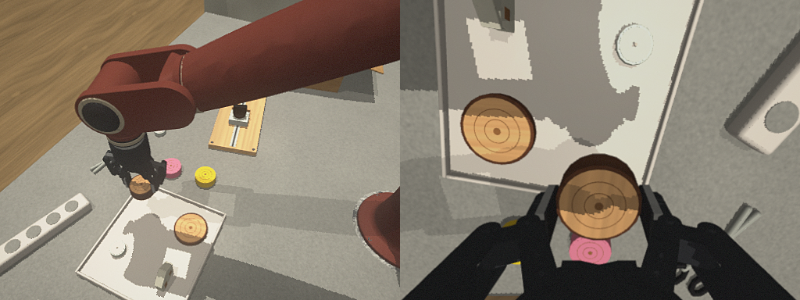

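The slice is held level between the pads (wrist view (600,200)). The width reads 0.68, about 58 mm, which fits. Placing it at jig (0,-86), clear of the V arms.

Run:
```python
from look import *
o=down(YAW)
robot.movel(J(0,-60,150),o,max_speed=350)
robot.movep(J(0,-86,110),o)
robot.movel(J(0,-86,32),max_speed=120)
print(robot.movel(J(0,-86,21),max_speed=25,until_force=4)); s=st('down')
robot.move_gripper(1.0); st('open')
robot.movel(J(0,-86,130),max_speed=200)
robot.movep(J(0,-40,200),o); robot.dwell(.1); st('up')
cp=robot.camera_params('wrist'); im=robot.get_image('wrist')
for n,z in (('slice',18),('knob_grip',74.5),('v_corner',18),('seat',18)):
    for r in robot.pinpoint('wrist',n)[:3]: print(n,round(r['p'],2),np.round(r['at']),inJ(onz(cp,r['at'],z)).round(1))
save('w6.png',cv2.resize(im,(640,480)))
```

```text
True
down t26.4 tcp [ 544.  -272.5   24.5] jig [  0.5 -86.6] F [-1.6  0.5  4. ] T [ 0.05  0.06 -0.04] w0.678 j6 -0.83
open t26.8 tcp [ 543.  -271.8   23. ] jig [ -0.3 -85.7] F [-0.5  0.3 -0.5] T [0.02 0.04 0.01] w0.998 j6 -0.83
up t28.0 tcp [ 531.  -227.   197.1] jig [ -1.  -39.3] F [-0.4  1.   0.6] T [-0.02 -0.02 -0.  ] w0.998 j6 -0.78
slice 0.77 [208. 254.] [ -1.9 -87.6]
slice 0.48 [116. 253.] [-2.9 25.4]
knob_grip 0.82 [116. 253.] [-2.4 28.3]
v_corner 0.71 [247. 254.] [  -2.  -142.8]
v_corner 0.66 [207. 255.] [ -0.9 -85.6]
```

View pics/w6.png

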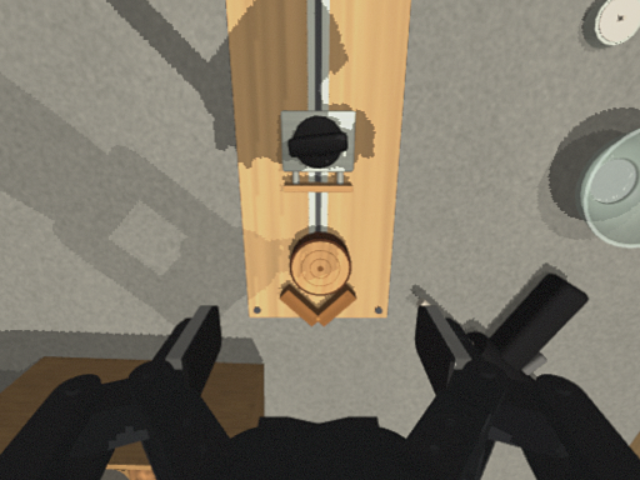

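The slice lies flat just in front of the V (320,265). The knob bar lies nearly across the slide (318,140), so the knob is at about 0.5, as commanded. Regripping, then pressing in small steps with force feedback.

```bash
cat >> h.py <<'E'
YL=np.radians(41)+1.2
def fy():
    v=[]
    for _ in range(4): robot.dwell(.03); s=robot.read_state(); v.append(np.array(s['force'])[:2]@JY)
    return np.mean(v),inJ(s['tcp_pos'])
E
python3 - <<'E'
from h import *
k=np.array([515.5,-160.4]); o=down(YL)
robot.move_gripper(0.6); robot.movep([*k,130],o); robot.movel([*k,61]); robot.move_gripper(0.0,60); st('grip')
k=np.array(robot.read_state()['tcp_pos'][:2]); y0=inJ(k)[1]
F=[]
for y in [0,-18]+list(np.arange(-21,-36,-1.5)):
    p=k+JY*(y-y0); robot.movel([*p,61],max_speed=60 if y>-20 else 15)
    f,q=fy(); F.append(f); print(y,'F %.1f'%f,q.round(1))
    if f-np.median(F[:3])>6.5 : break
st('end')
E
```

```text
grip t31.2 tcp [ 516.4 -160.9   62.5] jig [ 0.8 28.3] F [-1.2 -0.2  5.1] T [0.01 0.2  0.17] w0.149 j6 -2.36
0 F -0.5 [ 0.8 -1.2]
-18 F -0.8 [  0.8 -19.2]
-21.0 F 0.2 [  0.8 -21.9]
-22.5 F 0.4 [  0.8 -23.3]
-24.0 F 0.1 [  0.8 -24.8]
-25.5 F 0.4 [  0.7 -26.3]
-27.0 F 0.7 [  0.8 -27.8]
-28.5 F 1.1 [  0.8 -29.2]
-30.0 F 1.6 [  0.7 -30.5]
-31.5 F 2.6 [  0.7 -31.7]
-33.0 F 3.7 [  0.8 -32.9]
-34.5 F 4.7 [  0.7 -34. ]
end t36.4 tcp [ 531.4 -221.4   62.5] jig [  0.7 -34. ] F [-4.8  3.1  9.9] T [0.61 0.8  0.07] w0.149 j6 -2.44
```

The force rises at about 1 N/mm from jig y of about -29.3, so the face is about 4.7 mm in. I press 0.8 mm more and tighten to about 1.75 rad.

Run:
```python
from h import *
s=robot.read_state(); 
p=np.array([516.4,-160.9])+JY*(-35.3-28.3); z=61
robot.movel([*p,z],max_speed=15); print('F %.1f'%fy()[0],fy()[1].round(1))
for a in np.linspace(1.2,-0.05,6)[1:]:
    robot.movel([*p,z],down(np.radians(41)+a)); st('a%.2f'%a)
robot.move_gripper(0.6); st('rel')
q=robot.read_state()['tcp_pos']; robot.movel([q[0],q[1],150],max_speed=150)
o=down(YAW); robot.movep(J(0,-50,200),o); robot.dwell(.1)
cp=robot.camera_params('wrist'); im=robot.get_image('wrist')
for n,z in (('slice',18),('knob_grip',74.5),('v_corner',18)):
    for r in robot.pinpoint('wrist',n)[:2]: print(n,round(r['p'],2),np.round(r['at']),inJ(onz(cp,r['at'],z)).round(1))
a=proj(cp,np.array(J(0,-75,30))); y,x=int(a[0]),int(a[1]); save('w7.png',cv2.resize(im[y-55:y+55,x-65:x+65],(780,660))[:600]); print('origin',x-65,y-55); st('end')
```

```text
F 5.3 [  0.7 -34.5]
a0.95 t37.4 tcp [ 531.6 -222.1   62.5] jig [  0.7 -34.7] F [-4.9  3.3  9.9] T [ 0.61  0.83 -0.17] w0.146 j6 -2.19
a0.70 t37.8 tcp [ 531.5 -222.3   62.5] jig [  0.6 -34.9] F [-6.1  3.7  9.6] T [ 0.47  0.96 -0.14] w0.149 j6 -1.94
a0.45 t38.2 tcp [ 531.2 -222.5   62.5] jig [  0.3 -35. ] F [-6.7  3.3 10.2] T [ 0.44  1.09 -0.16] w0.145 j6 -1.69
a0.20 t38.6 tcp [ 530.9 -222.8   62.5] jig [ -0.1 -35.2] F [-6.3  0.9 10.4] T [ 0.24  1.24 -0.11] w0.150 j6 -1.44
a-0.05 t39.0 tcp [ 530.5 -223.2   62.5] jig [ -0.6 -35.5] F [-10.2   0.2  11.5] T [ 0.08  1.48 -0.08] w0.151 j6 -1.19
rel t39.4 tcp [ 531.8 -222.5   60.7] jig [  0.8 -35.1] F [ 0.2  0.1 -0.4] T [ 0.04 -0.    0.06] w0.604 j6 -1.19
slice 0.94 [210. 252.] [  -3.9 -100.2]
knob_grip 0.64 [170. 256.] [  0.3 -33.4]
origin 190 139
end t40.9 tcp [ 534.  -236.6  198.6] jig [ -0.4 -49.4] F [ 0.4 -0.2  0.4] T [ 0.01  0.01 -0.04] w0.595 j6 -0.79
```

View pics/w7.png

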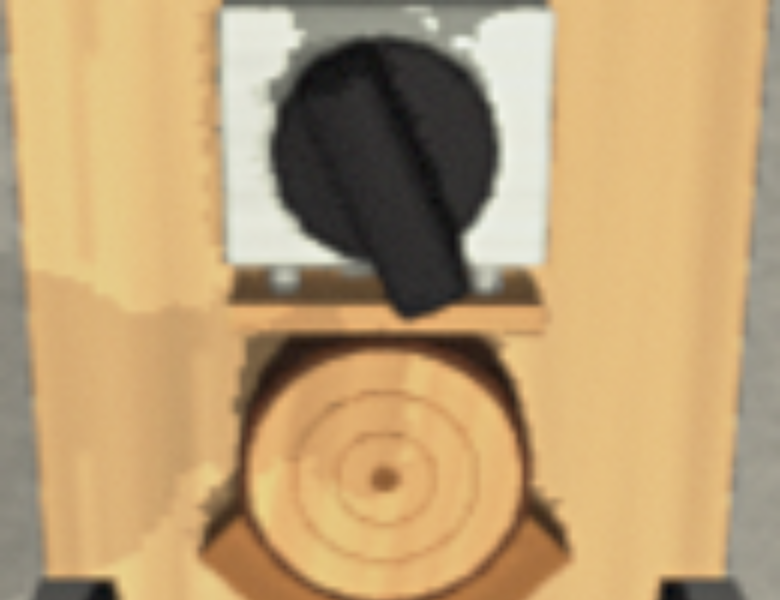

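The crop shows the slice seated between both V arms, centred at (384,478), with the carriage centre at x=385. The knob bar lies about 63° from across, i.e. about 1.7 rad. The gap behind the face is about 40 px, or 7.5 mm of the relaxed 12 mm, so the face is about 4.5 mm in. That agrees with the 5.3 N reading. Handing in.

```bash
python3 -c "
from h import *
st('before'); robot.hand_in(); print('handed in')"
```

```text
before t40.9 tcp [ 534.  -236.6  198.6] jig [ -0.4 -49.4] F [ 0.4 -0.2  0.4] T [ 0.01  0.01 -0.04] w0.595 j6 -0.79
the job is handed in; nothing more can be done
handed in
```

The slice is clamped in the V and the job was handed in at 40.9 s of robot time; no verdict is reported. I loosened the knob, drew the carriage back to about 0.099 m and laid the small slice in front of the V. Then I pressed the jaw face on it under force feedback, tightened the knob and released it.

**Last checks:**
- **Slice position:** it lies flat, seen at jig y = -100.2 mm (home is -100 mm). In the enlarged picture it is seated on both V arms and centred on the carriage.
- **Jaw face:** pushed in about 4.5 mm by the gap in the picture, and about 5 mm by force (5.3 N against the 1 N/mm spring).
- **Knob:** at about 1.7 rad, from both the commanded turn and the bar's direction.
- **Robot:** clear of everything, with the force reading near zero.
- **Other things in the tray:** seen in place when the slice was lifted, with no contact noticed; I did not measure them again.

**Disagreements:**
- The network put the slice's jig x at -3.9 mm, which the picture did not bear out. Wrist-camera detections ran about 2 mm to that side throughout.
- The first slice triangulation was spoiled by the pink and yellow discs. Matching the detections to the tray slice fixed it before I grasped.

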